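Catch the battery block on the gravity lane

TASK

Press the red knob fully down so that the blade drops and the pallet with the yellow battery block rolls down the wheel lane; leave it untouched until the block's front edge has passed the green line. Then catch it on the spring buffer at its front, gently, with the fingertips moving along with it so that the buffer is never pushed in more than half its travel, bring it to rest with the block's front edge at the orange line and keep it there for a few seconds, touching only the buffer and not the block; the program finishes while still holding it there. The pallet must never reach the red end stop, and everything else on the table stays where it is.

Things in the scene. Friction and masses are not known exactly. Their poses are not given: they have to be found in the camera images.
- lane: Gravity lane with aluminium side rails, 780 mm long, 117 mm wide, fixed. Origin on the table under its middle; x is level and points the downhill way (to the robot's right), y across, z up. It falls 3 degrees: wheel tops at z = 0.100 - 0.0524 x (m) in this frame. Rail inner faces at y = +-50.5 mm, rail tops 14 mm above the wheel tops. Green line at x = -0.040, orange line at x = 0.200.
- wheels (a point): Mid-lane point between the wheel tops, at lane x = 0. Two rows of blue wheels, radius 16 mm, at lane y = +-35 mm.
- pallet: Dark steel carrier under the block, 0.25 kg with its buffer: a 6 mm plate on the wheels with a 24 mm high rim behind the block; runs only along the lane. Origin at the middle of its underside below the block's centre, x downhill. The wheels brake it by 2.3 N per m/s: released with the block it nears about 0.22 m/s (0.20 to 0.26, heavier is faster), time constant about 0.43 s.
- buffer (a joint): Spring buffer on the pallet's front: how far it is pushed in, in m, 0 = free, full travel 0.025. Spring 120 N/m with a little damping (2 N per m/s). Merely holding the pallet on the slope pushes it in about 4 mm; letting it run into a hand that stands still pushes it in 13 mm and more.
- buffer_face (a point): Centre of the front face of the black buffer plate (84 mm across, 34 mm high, 6 mm thick, from 8 to 42 mm above the wheel tops), where it is to be caught. When free it stands 45 mm ahead of the block's front face. It moves with the plate.
- end_face (a point): Middle of the uphill face of the red end stop that closes the lane, lane x = 0.346; it stands 40 mm above the wheel tops.
- reader (a point): Top centre of the black code reader beside the lane on the side away from the robot, 50 x 30 mm, centre at lane x = 0.14, y = 0.115, top at z = 0.13.
- block: Yellow battery block, 120 mm along the lane (its x), 96 mm across (its y), 55 mm high, standing loose on the pallet; nominal mass 0.75 kg (0.67 to 0.90). Origin at the centre of its underside, 6 mm above the wheel tops; x points downhill to its front face, 60 mm ahead, which overhangs the pallet by 5 mm. At the start it leans on the blade, front face at lane x = -0.22.
- block_front (a point): Lower edge of the block's front face, at the middle of its width (this is the front edge the lines refer to); same axes as the block.
- stop (a joint): Blade stop, 0 = up (blade 18 mm above the wheel tops in front of the block), grows in m as its red knob is pressed; fully down at 0.028, where the blade is below the wheels. It stays where it is left; pressing takes about 5 N.
- knob_top (a point): Centre of the top of the red knob (36 mm wide, 16 mm high, on a 12 mm rod) beside the lane on the robot's side, at lane x = -0.218, y = -0.095, z = 0.1715 when up; press straight down 28 mm.
- green_line (a point): Point on the green line, mid-lane at the height of the wheel tops.
- orange_line (a point): Point on the orange line, mid-lane at the height of the wheel tops.
- cell_a: Loose upright battery cell, 50 x 110 x 100 mm, bystander.
- cell_b: Another upright battery cell, same size, bystander.
- bin: Blue open bin 140 x 180 x 60 mm, bystander.
- tape: Roll of amber tape lying flat, 90 mm wide, 25 mm high, bystander.
- driver: Screwdriver with red handle, lying, bystander.
- meter: Orange test meter 150 x 80 x 35 mm, bystander.
Mind the look-alikes: they are no part of the job. What is meant by the block is not purple, and is the smaller of those in its own colour.

How it is judged:
By the outcome, as a careful person would: the job done as asked, in the order asked, and still so for the second after the job is handed in, while the arm keeps its last pose, push and grip.
It also fails if it takes over 35 s, if anything falls off the work surface, if the arm or the gripper's body presses on something with over 40 N, if the wrist force passes 120 N, or if a joint passes its speed limit or range.

ROBOT

A 7-joint arm with a two-finger parallel gripper is mounted at the origin on the work surface. World frame = base frame: x ahead of the robot, y to its left, z up, the work surface at z = 0. Lengths are in m, angles in rad, forces in N, time in s.
With the tool pointing down it reaches from about 0.425 to 0.875 m from the base axis. Payload 4.7 kg.
Tool frame: the origin (TCP) lies on the centre line of the jaws, within the pads' length; the fingertips stand 14 mm ahead of it and the grasp point (between the pads) lies 5 mm behind it; z points along the fingers, y is the line along which they close (so a half turn about z gives the same grasp; the last joint's range is limited). The gripper opens to 87 mm and grips with 3 to 60 N. Pads are 19 mm wide; open, the fingers measure 117 mm over their backs; the gripper's body (75 mm by 190 mm) begins 51 mm behind the grasp point.
Start: joints at [-1.31, 0.321, -0.07, 1.45, 0.023, 1.371, -0.057], TCP at [0.159, 0.63, 0.237] pointing down, gripper open.
Joint ranges: [-2.86, 2.86], [-0.3, 2.09], [-1.38, 1.24], [0.06, 2.45], [-1.56, 4.7], [0.09, 2.05], [-2.69, 2.69]. Speed limits (rad/s): [2.57, 2.57, 3.14, 3.14, 3.14, 3.14, 3.14].

INTERFACE

Orientations are given as a rotation vector (axis times angle).
In Python, from bench import ctrl gives the robot as it stands.
- The arm moves only by the tool send_rows, never from a script. Its argument "steps" is a list of rows, each an object of numbers: "tx", "ty", "tz": the shift along the tool's x, y, z in units of 60 mm (1.0 is 60 mm); "turn": the turn about the tool's z in units of 8 degrees (1.0 is 8 degrees); "grip": the opening, from 0 (shut) to 1 (fully open). A call has 1 to 12 rows; each row shifts and turns the commanded pose from where the row before left it, along the tool's axes as they then stand; what a row does not reach is not made up. A row lasts 1/8 s, in which the tool goes at most 62.5 mm and 10.7 degrees, less where a joint would pass 70% of its speed; a pose out of reach is approached as far as the arm can. A call is refused whole if a number of a shift passes 1 or a number of a turn 1, either way. A call with a gripper value outside its range is refused whole. The fingers move at their own pace and stop on an object; "newtons" is the grip in N (left out, the last holds). Time passes only in rows, so rows that do not move let the fingers close. It gives the time, the measured TCP pose, the force, the opening and the grip force at its end, in the units of the state.
- ctrl.get_state(): the state, without advancing time (a new reading comes with each control period).
- ctrl.get_image(name): name is "side" or "top"; returns a dict with "pixels" (480x640x3 uint8, red, green, blue), "K" (3x3 intrinsics, pixels), "cam_to_world" (4x4, takes a point from camera to world coordinates). Camera axes: x right, y down, z forward; pixel columns grow to the right and rows downward; lengths in m; the calibration is good to about 2 mm. A picture is of the moment at which its call begins. There is no depth.
- ctrl.close_job(): hands the job in; it is judged then, once.
The state is a dict: "time": time; "joint_positions": joint angles; "qd": joint speeds; "joint_torque": joint torques, N m; "position": TCP position; "tool_rot": TCP orientation; "ft_force": force on the tool from outside, world axes, zero at the start; "torque": the same for the moment, N m; "grip_width": opening from 0.0 (shut) to 1.0 (fully open); "grip_force": force on a finger pad.
Only numpy, scipy, OpenCV 4.12 (cv2) and the standard library are available. Lean on these libraries where they do the work, as an engineer would, in place of code of your own. Each camera call takes 0.05 s, during which the arm holds its last target. There are 200 camera calls.

## Working session

There is one attempt and no reset: what is moved stays moved. The work goes in short steps, Python scripts to look and compute and a tool call to move; the robot and the scene stay as the last step left them, time stands still between calls to the robot, and variables do not carry over. Pictures are saved under pics/ and viewed, at most 10 in all, crops included, and the job is handed in when it is done.

Besides the shell and the picture viewer there is one more tool, called after "Call:" by a JSON object that holds its "method" and its "body". send_rows: Moves the arm, as the interface text tells. Its arguments: {"type":"object","properties":{"steps":{"type":"array"},"newtons":{"type":"number"}},"required":["steps"]}

```bash
mkdir -p pics; python3 - <<'E'
from bench import ctrl
import cv2,pickle
s=ctrl.get_state();print(s)
for n in("top","side"):
    d=ctrl.get_image(n);cv2.imwrite(f"pics/{n}0.png",d["pixels"][:,:,::-1]);pickle.dump(d,open(n+"0.pkl","wb"));print(d["K"],d["cam_to_world"])
E
```

```text
{'time': 0.0, 'joint_positions': array([-1.30986409,  0.32184316, -0.07008483,  1.45167352,  0.02260426,
        1.37080255, -0.05689627]), 'qd': array([0.00090357, 0.00067048, 0.00130872, 0.00046875, 0.00022318,
       0.00150006, 0.00035519]), 'joint_torque': array([ 1.93524215e-04, -4.91285598e+01, -4.04053247e-01, -3.12533891e+01,
       -6.40400453e-02,  4.38581093e-02,  1.70417215e-04]), 'position': array([0.15873609, 0.62977353, 0.23544915]), 'tool_rot': array([-3.86667761e-01, -3.11756717e+00,  3.03887247e-03]), 'ft_force': array([ 0.33498438, -0.34216093,  0.15474502]), 'torque': array([-0.02080974, -0.01973123, -0.04616195]), 'grip_force': 0.0, 'grip_width': 1.001210423921631}
[[593.94417285   0.         315.72997064]
 [  0.         593.94417285 235.09373151]
 [  0.           0.           1.        ]] [[ 0.01435497 -0.99264507  0.12020691  0.3080483 ]
 [-0.99987874 -0.01352479  0.00771937  0.03238088]
 [-0.00603682 -0.12030314 -0.99271885  1.61973743]
 [ 0.          0.          0.          1.        ]]
[[515.897585     0.         317.36511074]
 [  0.         515.897585   247.29237661]
 [  0.           0.           1.        ]] [[ 0.75707222 -0.33909424  0.55844136 -0.22886391]
 [-0.6532836  -0.38259141  0.65333326 -0.76461604]
 [-0.00788667 -0.85944104 -0.51117403  0.76281787]
 [ 0.          0.          0.          1.        ]]
```

View pics/top0.png

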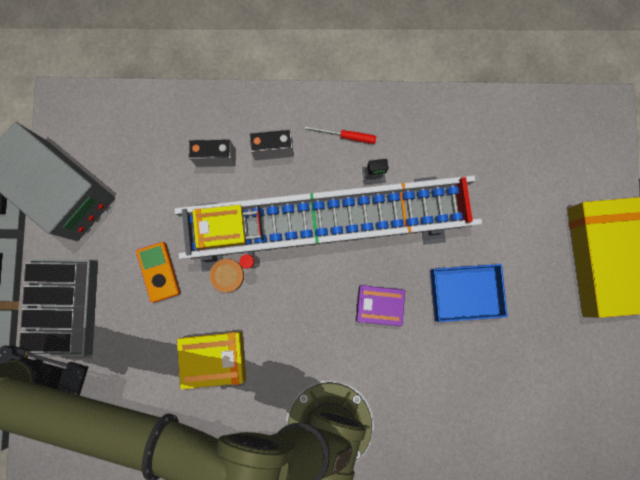

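View pics/side0.png

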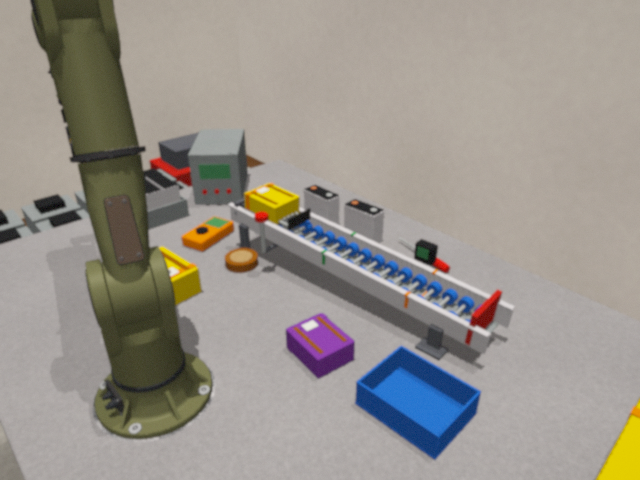

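The yellow candidates in the top view are (220,226) on the lane, (210,360) on the table and (610,260) at the far right. There is also a purple one at (381,306). The block is the one at (220,226): it is the smaller yellow one and stands on the pallet behind the blade. I'll confirm that in a crop and fit the lane pose.

```bash
cat > h.py <<'E'
import numpy as np,cv2
def ray(d,u,v,z):
    T=d["cam_to_world"];r=T[:3,:3]@np.linalg.solve(d["K"],[u,v,1.]);o=T[:3,3]
    return o+r*(z-o[2])/r[2]
def proj(d,P):
    T=d["cam_to_world"];c=T[:3,:3].T@(np.asarray(P)-T[:3,3]);p=d["K"]@c;return p[:2]/p[2]
def blobs(d,lo,hi,box):
    h=cv2.cvtColor(d["pixels"],cv2.COLOR_RGB2HSV);m=cv2.inRange(h,np.array(lo),np.array(hi))
    k=np.zeros_like(m);x0,y0,x1,y1=box;k[y0:y1,x0:x1]=m[y0:y1,x0:x1]
    n,l,s,c=cv2.connectedComponentsWithStats(k)
    return [(s[i,4],s[i,:4].tolist(),c[i].round(2).tolist()) for i in range(1,n) if s[i,4]>5]
E
python3 - <<'E'
import pickle;from h import *
t=pickle.load(open("top0.pkl","rb"));s=pickle.load(open("side0.pkl","rb"))
cv2.imwrite("pics/crop1.png",cv2.resize(t["pixels"][165:275,170:490,::-1],None,fx=2.5,fy=2.5,interpolation=cv2.INTER_CUBIC))
for n,lo,hi,b in(("knob",(0,150,80),(6,255,255),(235,248,260,275)),("green",(50,120,50),(80,255,255),(300,180,330,250)),("orange",(8,150,100),(20,255,255),(395,170,420,250)),("end",(0,150,60),(6,255,255),(450,170,485,235)),("block",(20,100,60),(34,255,255),(185,190,260,260))):print(n,blobs(t,lo,hi,b))
print("sideknob",blobs(s,(0,150,80),(6,255,255),(245,205,280,235)))
print("sidegreen",blobs(s,(50,100,50),(80,255,255),(300,220,370,275)),"sideor",blobs(s,(8,150,100),(20,255,255),(390,260,450,320)))
E
```

```text
knob [(np.int32(160), [239, 255, 15, 13], [246.32, 261.14])]
green [(np.int32(10), [311, 194, 2, 5], [311.5, 196.0]), (np.int32(49), [312, 208, 5, 22], [313.78, 218.57]), (np.int32(18), [315, 233, 3, 10], [316.17, 238.0])]
orange [(np.int32(12), [402, 183, 3, 6], [403.17, 185.67]), (np.int32(76), [400, 192, 6, 34], [403.07, 208.3]), (np.int32(12), [408, 227, 3, 6], [409.42, 229.08])]
end [(np.int32(336), [457, 178, 15, 44], [464.65, 200.59])]
block [(np.int32(1362), [200, 205, 46, 44], [223.92, 226.33]), (np.int32(171), [192, 210, 9, 39], [195.59, 228.74])]
sideknob [(np.int32(89), [255, 213, 12, 9], [260.78, 216.72])]
sidegreen [(np.int32(9), [323, 256, 2, 7], [323.22, 258.67])] sideor [(np.int32(10), [433, 268, 5, 6], [435.2, 270.2]), (np.int32(28), [405, 293, 4, 14], [406.0, 299.93])]
```

View pics/crop1.png

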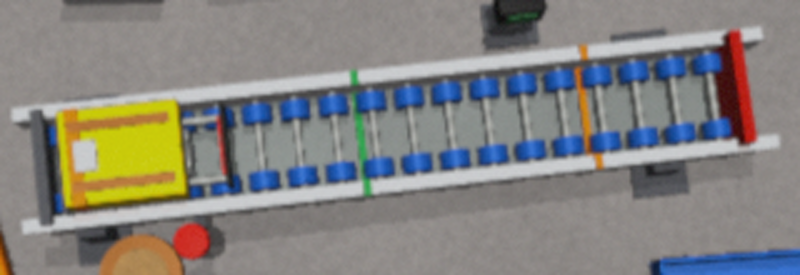

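The crop confirms the yellow block on the pallet (crop 120,152) behind the blade, with the buffer at (225,145) and the red knob at (191,240). The green line runs at about (360,130) and the orange at (590,105). Next is the lane fit.

```bash
python3 - <<'E'
import pickle;from h import *
from scipy.optimize import least_squares
t=pickle.load(open("top0.pkl","rb"));s=pickle.load(open("side0.pkl","rb"))
zt=lambda x:.1-.0524*x
c=lambda x,y:(169.7+x/2.5,164.7+y/2.5)
F=[(t,(246.3,260.9),(-.218,-.095,.1715-.002)),(s,(260.8,216.3),(-.218,-.095,.170)),
(t,(311.5,196),(-.04,.0545,zt(-.04)+.014)),(t,(316.0,237.2),(-.04,-.0545,zt(-.04)+.014)),
(t,(403.1,185.6),(.2,.0545,zt(.2)+.014)),(t,(409.2,228.7),(.2,-.0545,zt(.2)+.014)),
(t,c(12,115),(-.39,.0545,zt(-.39)+.014)),(t,c(22,227),(-.39,-.0545,zt(-.39)+.014)),
(t,c(762,33),(.39,.0545,zt(.39)+.014)),(t,c(778,142),(.39,-.0545,zt(.39)+.014)),
(s,(435.2,270.2),(.2,.0545,zt(.2)+.012))]
def W(p,q):
    cc,ss=np.cos(p[2]),np.sin(p[2]);return np.array([p[0]+cc*q[0]-ss*q[1],p[1]+ss*q[0]+cc*q[1],q[2]])
f=lambda p:np.concatenate([proj(d,W(p,q))-uv for d,uv,q in F])
r=least_squares(f,[.65,0,-1.57],loss='soft_l1');p=r.x;print(p,np.degrees(p[2]));print(f(p).reshape(-1,2).round(1))
np.save("lane.npy",p)
for n,q in dict(knob=(-.218,-.095,.1715),bface0=(-.175,0,.13),green=(-.04,0,.1),orange=(.2,0,.09),catch=(.245,0,.1)).items():print(n,W(p,q).round(4),np.hypot(*W(p,q)[:2]).round(3))
from scipy.spatial.transform import Rotation as R
st=__import__("bench").ctrl.get_state();print(R.from_rotvec(st["tool_rot"]).as_matrix().round(3))
E
```

```text
[ 0.54205075  0.00952881 -1.43552167] -82.24933330328804
[[ 0.  -0.3]
 [-0.3 -2.2]
 [-0.   0.2]
 [ 0.6  0.8]
 [ 0.2  0.4]
 [-0.  -1.4]
 [-0.2  0.7]
 [-0.2 -1.5]
 [ 0.3  0.2]
 [ 0.4 -2.5]
 [-1.7  1.4]]
knob [0.4185 0.2127 0.1715] 0.469
bface0 [0.5184 0.1829 0.13  ] 0.55
green [0.5367 0.0492 0.1   ] 0.539
orange [ 0.569  -0.1886  0.09  ] 0.599
catch [ 0.5751 -0.2332  0.1   ] 0.621
[[-0.97   0.244 -0.   ]
 [ 0.244  0.97  -0.002]
 [-0.    -0.002 -1.   ]]
```

Call:
{"method": "send_rows", "body": {"steps": [{"turn": 0.95,"grip": 0},{"turn": 0.95,"grip": 0},{"turn": 0.95,"grip": 0},{"turn": 0.95,"grip": 0},{"turn": 0.95,"grip": 0},{"turn": 0.95,"grip": 0},{"turn": 0.95,"grip": 0},{"turn": 0.95,"grip": 0},{"turn": 0.92,"grip": 0}]}}

```text
validation failed for argument at $.st...
```

Call:
{"method": "send_rows", "body": {"steps": [{"tx": -0.75,"ty": 0.33},{"tx": -0.75,"ty": 0.33},{"tx": -0.75,"ty": 0.33},{"tx": -0.75,"ty": 0.33},{"tx": -0.75,"ty": 0.33},{"tx": -0.75,"ty": 0.34},{"tx": -0.75,"ty": 0.34},{"tx": -0.75,"ty": 0.34},{"tx": -0.75,"ty": 0.34},{"tx": -0.72,"ty": 0.34},{}]}}

```text
validation failed for argument at $.st...
```

```bash
cat >> h.py <<'E'
from scipy.spatial.transform import Rotation as R
P=np.load("lane.npy");cc,ss=np.cos(P[2]),np.sin(P[2])
def lane(w): dx,dy=w[0]-P[0],w[1]-P[1];return np.array([cc*dx+ss*dy,-ss*dx+cc*dy,w[2]])
def W(q):return np.array([P[0]+cc*q[0]-ss*q[1],P[1]+ss*q[0]+cc*q[1],q[2]])
def show(s):
    m=R.from_rotvec(s["tool_rot"]).as_matrix();print(round(s["time"],3),"lane",lane(s["position"]).round(4),"yaw y",np.degrees(np.arctan2(m[1,1],m[0,1])).round(2),"f",s["ft_force"].round(1),"z",m[:,2].round(3),s["grip_width"])
E
python3 - <<'E'
from h import *;from bench import ctrl
show(ctrl.get_state());d=ctrl.get_image("top");cv2.imwrite("pics/top1.png",cv2.resize(d["pixels"][160:310,150:350,::-1],None,fx=4,fy=4))
d=ctrl.get_image("side");cv2.imwrite("pics/side1.png",cv2.resize(d["pixels"][120:300,170:410,::-1],None,fx=3,fy=3))
E
```

```text
0.1 lane [-0.6663 -0.2962  0.2356] yaw y 75.86 f [ 0.2 -0.3  0. ] z [-0.    -0.002 -1.   ] 0.9993992022287124
```

View pics/side1.png

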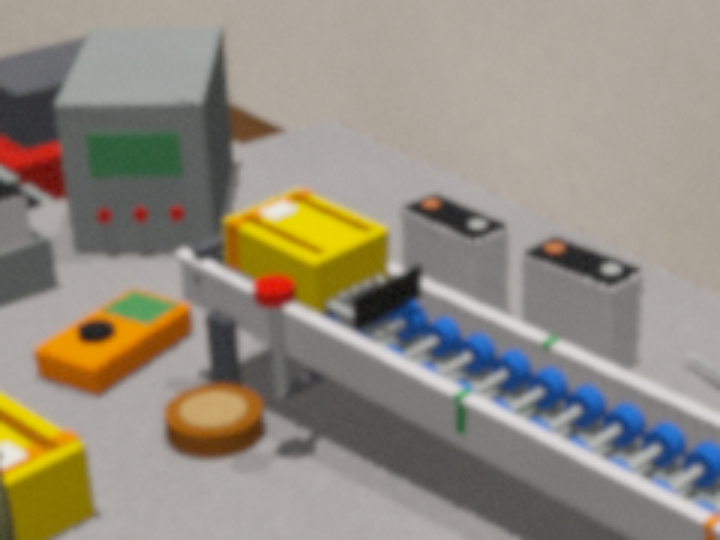

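The crop shows the scene unchanged: knob at (275,290), block behind the blade, arm not in view. The calls were rejected, probably because each row needs every field, so I'll send full rows.

Call:
{"method": "send_rows", "body": {"steps": [{"tx": 0,"ty": 0,"tz": 0,"turn": 0.95,"grip": 0},{"tx": 0,"ty": 0,"tz": 0,"turn": 0.95,"grip": 0},{"tx": 0,"ty": 0,"tz": 0,"turn": 0.95,"grip": 0},{"tx": 0,"ty": 0,"tz": 0,"turn": 0.95,"grip": 0},{"tx": 0,"ty": 0,"tz": 0,"turn": 0.95,"grip": 0},{"tx": 0,"ty": 0,"tz": 0,"turn": 0.95,"grip": 0},{"tx": 0,"ty": 0,"tz": 0,"turn": 0.95,"grip": 0},{"tx": 0,"ty": 0,"tz": 0,"turn": 0.95,"grip": 0},{"tx": 0,"ty": 0,"tz": 0,"turn": 0.92,"grip": 0}]}}

```text
time: 1.32
position: [0.1588, 0.6302, 0.2363]
tool_rot: [2.072, 2.361, -0.001]
ft_force: [-0.5, 0.3, 1.1]
grip_width: 0.062
grip_force: 0.0
```

Call:
{"method": "send_rows", "body": {"steps": [{"tx": -0.75,"ty": 0.33,"tz": 0,"turn": 0,"grip": 0},{"tx": -0.75,"ty": 0.33,"tz": 0,"turn": 0,"grip": 0},{"tx": -0.75,"ty": 0.33,"tz": 0,"turn": 0,"grip": 0},{"tx": -0.75,"ty": 0.33,"tz": 0,"turn": 0,"grip": 0},{"tx": -0.75,"ty": 0.33,"tz": 0,"turn": 0,"grip": 0},{"tx": -0.75,"ty": 0.34,"tz": 0,"turn": 0,"grip": 0},{"tx": -0.75,"ty": 0.34,"tz": 0,"turn": 0,"grip": 0},{"tx": -0.75,"ty": 0.34,"tz": 0,"turn": 0,"grip": 0},{"tx": -0.75,"ty": 0.34,"tz": 0,"turn": 0,"grip": 0},{"tx": -0.72,"ty": 0.34,"tz": 0,"turn": 0,"grip": 0},{"tx": 0,"ty": 0,"tz": 0,"turn": 0,"grip": 0}]}}

```text
time: 2.7
position: [0.42, 0.2093, 0.2368]
tool_rot: [2.076, 2.357, 0.001]
ft_force: [-0.4, 0.5, -0.8]
grip_width: 0.001
grip_force: 0.0
```

```bash
python3 - <<'E'
from h import *;from bench import ctrl
show(ctrl.get_state())
d=ctrl.get_image("side");cv2.imwrite("pics/side2.png",cv2.resize(d["pixels"][120:300,170:410,::-1],None,fx=3,fy=3))
E
```

```text
2.7 lane [-0.2144 -0.094   0.2368] yaw y 7.26 f [-0.4  0.5 -0.8] z [ 0.001 -0.    -1.   ] 0.0011138181795757195
```

View pics/side2.png

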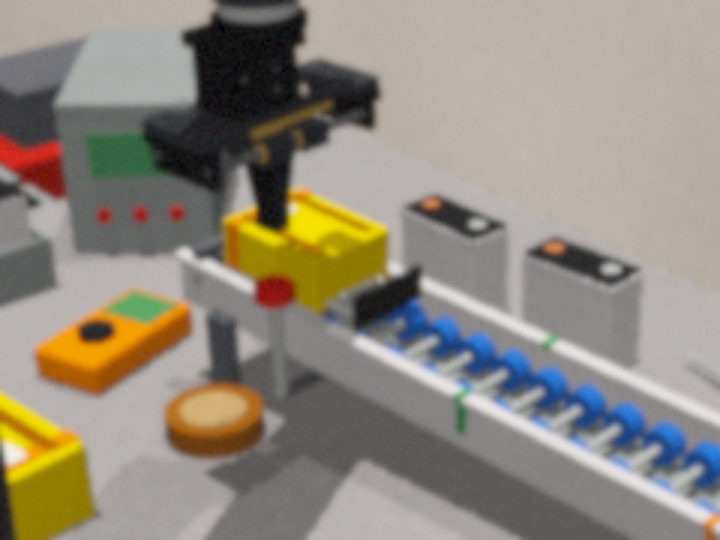

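The closed fingertips are at (273,225), straight above the knob at (273,288).

Call:
{"method": "send_rows", "body": {"steps": [{"tx": 0.03,"ty": 0,"tz": 0.4,"turn": -0.06,"grip": 0},{"tx": 0.03,"ty": 0,"tz": 0.38,"turn": 0,"grip": 0},{"tx": 0,"ty": 0,"tz": 0,"turn": 0,"grip": 0},{"tx": 0,"ty": 0,"tz": 0,"turn": 0,"grip": 0}]}}

```text
time: 3.25
position: [0.4176, 0.2175, 0.1905]
tool_rot: [2.056, 2.375, 0.001]
ft_force: [0.4, -0.0, -0.2]
grip_width: 0.005
grip_force: 0.0
```

```bash
python3 - <<'E'
from h import *;from bench import ctrl
show(ctrl.get_state())
E
```

```text
3.25 lane [-0.2229 -0.0953  0.1905] yaw y 8.26 f [ 0.4 -0.  -0.2] z [ 0.001  0.001 -1.   ] 0.0049589397161488215
```

Call:
{"method": "send_rows", "body": {"steps": [{"tx": 0,"ty": 0,"tz": 0.2,"turn": 0,"grip": 0},{"tx": 0,"ty": 0,"tz": 0.2,"turn": 0,"grip": 0},{"tx": 0,"ty": 0,"tz": 0.18,"turn": 0,"grip": 0}]}}

```text
time: 3.62
position: [0.4184, 0.2177, 0.157]
tool_rot: [-2.057, -2.374, -0.004]
ft_force: [-17.2, -11.6, 77.2]
grip_width: 0.004
grip_force: 38.4
```

```bash
python3 - <<'E'
from h import *;from bench import ctrl
show(ctrl.get_state());d=ctrl.get_image("top");print(blobs(d,(20,100,60),(34,255,255),(185,180,480,260)))
s=ctrl.get_state();show(s)
E
```

```text
3.625 lane [-0.223  -0.0944  0.157 ] yaw y 8.2 f [-17.2 -11.6  77.2] z [ 0.002  0.002 -1.   ] 0.004170451070159323
[(np.int32(494), [204, 204, 43, 24], [225.05, 213.37]), (np.int32(124), [196, 209, 9, 28], [199.16, 222.43]), (np.int32(16), [242, 230, 4, 6], [243.56, 232.06])]
3.675 lane [-0.2228 -0.0943  0.1578] yaw y 8.18 f [-3.9 -0.1 15. ] z [ 0.001  0.002 -1.   ] 0.00602547585446698
```

The knob bottomed (77 N peak, tip at z 0.143). Next I lift off, run ahead of the buffer and lower into the lane.

Call:
{"method": "send_rows", "body": {"steps": [{"tx": 0,"ty": 0,"tz": -0.35,"turn": 0,"grip": 0},{"tx": -1,"ty": 0,"tz": 0,"turn": 0,"grip": 0},{"tx": -1,"ty": 0,"tz": 0,"turn": 0,"grip": 0},{"tx": -0.85,"ty": 0.4,"tz": 0,"turn": 0,"grip": 0},{"tx": -0.85,"ty": 0.4,"tz": 0,"turn": 0,"grip": 0},{"tx": -0.85,"ty": 0.4,"tz": 0,"turn": 0,"grip": 0},{"tx": -0.85,"ty": 0.37,"tz": 0,"turn": 0,"grip": 0},{"tx": 0,"ty": 0,"tz": 0.5,"turn": 0,"grip": 0}]}}

```text
time: 4.68
position: [0.5584, -0.0968, 0.1463]
tool_rot: [2.063, 2.363, -0.003]
ft_force: [0.2, 0.6, -0.2]
grip_width: 0.004
grip_force: 0.0
```

```bash
python3 - <<'E'
from h import *;from bench import ctrl
import pickle
for n in("side","top"):
    s=ctrl.get_state();show(s);d=ctrl.get_image(n);pickle.dump(d,open(n+"3.pkl","wb"));cv2.imwrite(f"pics/{n}3.png",cv2.resize(d["pixels"][(120 if n=="side" else 150):(320 if n=="side" else 300),(220 if n=="side" else 170):(486 if n=="side" else 490),::-1],None,fx=2.5,fy=2.5))
b=blobs(d,(20,100,60),(34,255,255),(185,160,480,260));print(b)
# predicted block top yellow at various fronts
for fr in(-.22,-.1,-.05,0):print(fr,[proj(d,W((fr-a,y,.1-.0524*fr+.061+.05*a))).round(1).tolist() for a,y in((0,.048),(0,-.048),(.12,.048))])
E
```

```text
4.675 lane [0.1076 0.0019 0.1463] yaw y 7.75 f [ 0.2  0.6 -0.2] z [ 0.003 -0.005 -1.   ] 0.003861846414913581
4.725 lane [ 0.1037 -0.0019  0.1408] yaw y 7.91 f [-2.8  0.9 -3.2] z [-0.007 -0.003 -1.   ] 0.003835219820362538
[(np.int32(1300), [284, 196, 44, 43], [306.92, 216.92]), (np.int32(177), [276, 200, 9, 40], [279.43, 219.4])]
-0.22 [[239.2, 203.3], [243.3, 241.6], [190.4, 208.7]]
-0.1 [[287.5, 197.9], [292.0, 236.0], [239.2, 203.3]]
-0.05 [[307.5, 195.7], [312.1, 233.7], [259.4, 201.1]]
0 [[327.4, 193.5], [332.2, 231.4], [279.5, 198.8]]
```

View pics/side3.png

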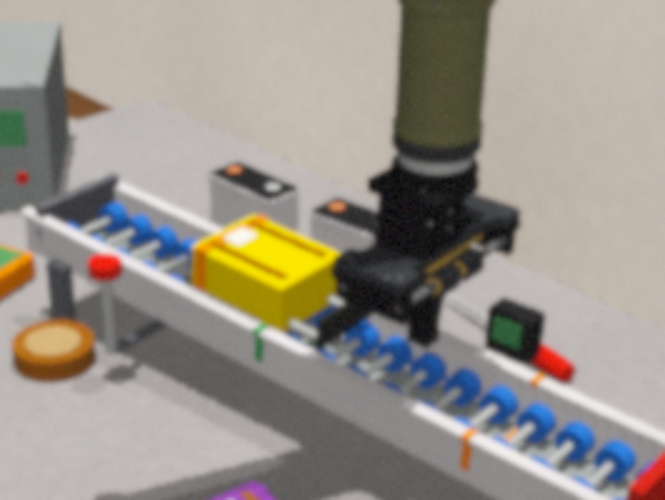

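View pics/top3.png

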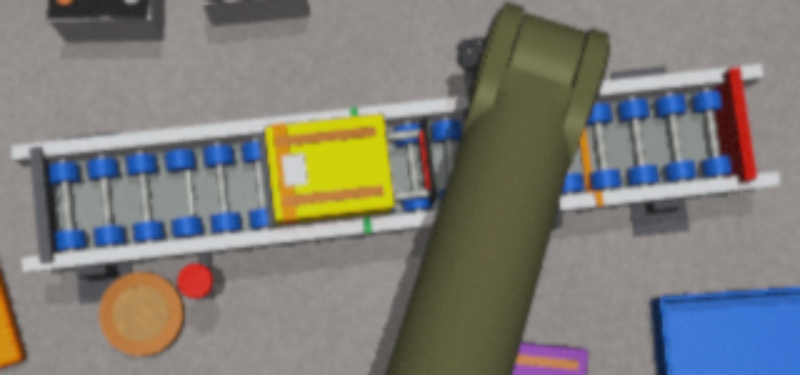

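The front edge is already past green (about -0.012 at t=4.725). The side crop shows the tip at (425,330), still ahead of the buffer plate at (340,320). I'll simulate candidate catch rows next, without using robot time.

```bash
cat > sim.py <<'E'
import numpy as np
def sim(rows,m,h0,f0=-.001,lag=.04,dt=.001):
    v=m*9.81*np.sin(np.radians(3))/2.3*.95;x=f0;cmd=h0;h=h0;mx=0;ct=None;out=[]
    pc=0
    for r in rows:
        for k in range(125):
            cmd+=r*.06/125;h+=(cmd-h)/lag*dt
            # face = x+.045-c ; contact: c = x+.045-h
            c=max(0,x+.045-h);F=max(0,120*c+2*(c-pc)/dt) if c>0 else 0
            pc=c
            if c>0 and ct is None:ct=(round(x,3),round(v,3))
            mx=max(mx,c);v+=dt*(9.81*np.sin(np.radians(3))-2.3*v/m-F/m);x+=v*dt
        out.append(round(c*1000,1))
    return round(mx*1000,1),ct,round(x,4),round(v,3),out
E
python3 - <<'E'
from sim import *
rows=[0,.2,.3,.35,.33,.3,.25,.2,.15,.1,.08,.04,0,0,0,0]
print(sum(rows))
for m in(.92,1.0,1.15):
  for h0 in(.086,.094,.102):print(m,h0,sim(rows,m,h0))
E
```

```text
2.3
0.92 0.086 (np.float64(5.8), (np.float64(0.051), np.float64(0.2)), np.float64(0.1825), np.float64(0.007), [0, 0, np.float64(5.1), np.float64(1.0), 0, 0, np.float64(2.8), np.float64(5.8), np.float64(4.7), np.float64(3.3), np.float64(3.3), np.float64(4.6), np.float64(5.6), np.float64(4.4), np.float64(3.1), np.float64(3.5)])
0.92 0.094 (np.float64(5.3), (np.float64(0.074), np.float64(0.201)), np.float64(0.1905), np.float64(0.005), [0, 0, 0, np.float64(3.1), np.float64(1.9), np.float64(1.0), np.float64(2.5), np.float64(4.2), np.float64(4.4), np.float64(4.1), np.float64(3.6), np.float64(4.2), np.float64(5.3), np.float64(4.5), np.float64(3.3), np.float64(3.5)])
0.92 0.102 (np.float64(5.0), (np.float64(0.113), np.float64(0.203)), np.float64(0.1985), np.float64(0.003), [0, 0, 0, 0, np.float64(2.1), np.float64(4.3), np.float64(3.3), np.float64(2.5), np.float64(3.5), np.float64(4.8), np.float64(4.3), np.float64(4.0), np.float64(4.9), np.float64(4.5), np.float64(3.6), np.float64(3.5)])
1.0 0.086 (np.float64(8.0), (np.float64(0.047), np.float64(0.217)), np.float64(0.1823), np.float64(0.007),
[... 1166 characters left out ...]
.float64(5.7), np.float64(3.6)])
1.15 0.094 (np.float64(10.7), (np.float64(0.056), np.float64(0.249)), np.float64(0.1905), np.float64(-0.001), [0, np.float64(2.9), np.float64(10.7), np.float64(3.1), 0, 0, 0, np.float64(7.2), np.float64(9.6), np.float64(6.4), np.float64(2.9), np.float64(3.7), np.float64(6.9), np.float64(7.1), np.float64(4.8), np.float64(3.5)])
1.15 0.102 (np.float64(9.4), (np.float64(0.07), np.float64(0.249)), np.float64(0.1987), np.float64(0.002), [0, 0, np.float64(8.2), np.float64(6.9), np.float64(0.3), 0, np.float64(2.2), np.float64(7.2), np.float64(7.8), np.float64(5.5), np.float64(3.5), np.float64(4.6), np.float64(6.9), np.float64(6.6), np.float64(4.5), np.float64(3.7)])
```

```bash
python3 - <<'E'
from sim import *
for rows in([.15,.35,.38,.35,.3,.25,.19,.14,.1,.07,.04,.02,0,0,0],[.1,.3,.38,.37,.33,.27,.2,.15,.11,.07,.05,.02,0,0,0],[.2,.36,.37,.34,.29,.24,.19,.14,.1,.07,.04,.02,0,0,0]):
 print(rows,sum(rows))
 for m in(.95,1.07,1.15):
  for h0 in(.088,.094,.1):r=sim(rows,m,h0);print(m,h0,r[:3],[float(q) for q in r[4]])
E
```

```text
[0.15, 0.35, 0.38, 0.35, 0.3, 0.25, 0.19, 0.14, 0.1, 0.07, 0.04, 0.02, 0, 0, 0] 2.34
0.95 0.088 (np.float64(8.0), (np.float64(0.132), np.float64(0.21)), np.float64(0.1874)) [0.0, 0.0, 0.0, 0.0, 0.0, 6.6, 7.2, 3.4, 2.2, 4.0, 5.5, 4.9, 4.1, 3.8, 4.0]
0.95 0.094 (np.float64(9.2), (np.float64(0.147), np.float64(0.21)), np.float64(0.1931)) [0.0, 0.0, 0.0, 0.0, 0.0, 2.9, 9.2, 6.1, 1.8, 2.4, 5.3, 5.8, 4.5, 3.4, 3.7]
0.95 0.1 (np.float64(10.3), (np.float64(0.16), np.float64(0.21)), np.float64(0.1986)) [0.0, 0.0, 0.0, 0.0, 0.0, 0.0, 8.3, 9.2, 3.2, 1.1, 4.1, 6.2, 5.3, 3.4, 3.2]
1.07 0.088 (np.float64(7.1), (np.float64(0.099), np.float64(0.234)), np.float64(0.1879)) [0.0, 0.0, 0.0, 3.8, 7.1, 4.9, 2.9, 3.8, 5.5, 5.7, 5.0, 4.6, 5.0, 5.0, 4.5]
1.07 0.094 (np.float64(8.7), (np.float64(0.12), np.float64(0.235)), np.float64(0.194)) [0.0, 0.0, 0.0, 0.0, 6.7, 8.1, 4.4, 2.5, 4.1, 5.9, 5.9, 4.9, 4.5, 4.6, 4.6]
1.07 0.1 (np.float64(9.8), (np.float64(0.137), np.float64(0.236)), np.float64(0.1999)) [0.0, 0.0, 0.0, 0.0, 2.7, 9.6, 7.5, 2.9, 2.4, 5.0, 6.6, 5.7, 4.5, 4.1, 4.4]
1.15 0.088 (np.float64(7.3), (np.f
[... 2879 characters left out ...]
3, 2.0, 3.3, 5.9, 6.4, 5.0, 4.3, 4.4, 4.7]
1.07 0.1 (np.float64(10.6), (np.float64(0.142), np.float64(0.236)), np.float64(0.201)) [0.0, 0.0, 0.0, 0.0, 0.8, 9.9, 8.6, 3.0, 1.8, 4.6, 6.8, 6.0, 4.4, 3.9, 4.4]
1.15 0.088 (np.float64(8.5), (np.float64(0.093), np.float64(0.251)), np.float64(0.1896)) [0.0, 0.0, 0.0, 7.3, 7.7, 3.9, 2.3, 4.5, 6.7, 6.4, 5.1, 4.6, 5.3, 5.5, 5.0]
1.15 0.094 (np.float64(9.7), (np.float64(0.111), np.float64(0.252)), np.float64(0.1958)) [0.0, 0.0, 0.0, 3.9, 9.6, 7.0, 2.6, 2.7, 5.6, 7.0, 6.1, 4.7, 4.8, 5.2, 5.2]
1.15 0.1 (np.float64(11.0), (np.float64(0.128), np.float64(0.252)), np.float64(0.2017)) [0.0, 0.0, 0.0, 0.0, 8.8, 10.1, 4.7, 1.7, 3.9, 6.8, 7.1, 5.4, 4.5, 4.6, 5.1]
```

Call:
{"method": "send_rows", "body": {"steps": [{"tx": -0.1,"ty": 0,"tz": 0.3,"turn": 0,"grip": 0},{"tx": -0.3,"ty": 0,"tz": 0.15,"turn": 0,"grip": 0},{"tx": -0.38,"ty": 0,"tz": 0,"turn": 0,"grip": 0},{"tx": -0.37,"ty": 0,"tz": 0,"turn": 0,"grip": 0},{"tx": -0.33,"ty": 0,"tz": 0,"turn": 0,"grip": 0},{"tx": -0.27,"ty": 0,"tz": 0,"turn": 0,"grip": 0},{"tx": -0.2,"ty": 0,"tz": 0,"turn": 0,"grip": 0},{"tx": -0.15,"ty": 0,"tz": 0,"turn": 0,"grip": 0},{"tx": -0.11,"ty": 0,"tz": 0,"turn": 0,"grip": 0},{"tx": -0.07,"ty": 0,"tz": 0,"turn": 0,"grip": 0},{"tx": -0.05,"ty": 0,"tz": 0,"turn": 0,"grip": 0},{"tx": -0.02,"ty": 0,"tz": 0,"turn": 0,"grip": 0}]}}

```text
time: 6.28
position: [0.5771, -0.2301, 0.119]
tool_rot: [-2.057, -2.374, -0.0]
ft_force: [-0.5, -0.6, -0.0]
grip_width: 0.003
grip_force: 0.3
```

Call:
{"method": "send_rows", "body": {"steps": [{"tx": 0,"ty": 0,"tz": 0,"turn": 0,"grip": 0},{"tx": 0,"ty": 0,"tz": 0,"turn": 0,"grip": 0},{"tx": 0,"ty": 0,"tz": 0,"turn": 0,"grip": 0},{"tx": 0,"ty": 0,"tz": 0,"turn": 0,"grip": 0}]}}

```text
time: 6.78
position: [0.577, -0.23, 0.119]
tool_rot: [-2.057, -2.374, -0.0]
ft_force: [-0.2, -0.6, -0.2]
grip_width: 0.006
grip_force: 0.3
```

```bash
python3 - <<'E'
from h import *;from bench import ctrl
import pickle
for n in("side","top"):
    s=ctrl.get_state();show(s);d=ctrl.get_image(n);pickle.dump(d,open(n+"4.pkl","wb"))
    q=d["pixels"][150:350,300:560] if n=="side" else d["pixels"][150:270,330:500]
    cv2.imwrite(f"pics/{n}4.png",cv2.resize(q[:,:,::-1],None,fx=3 if n=="side" else 4,fy=3 if n=="side" else 4,interpolation=cv2.INTER_CUBIC))
print(blobs(d,(20,100,60),(34,255,255),(185,160,480,260)))
E
```

```text
6.775 lane [0.2421 0.0023 0.119 ] yaw y 8.19 f [-0.2 -0.6 -0.2] z [ 0.  0. -1.] 0.006213779011726198
6.825 lane [0.2421 0.0023 0.1189] yaw y 8.19 f [-0.6 -0.9 -0.6] z [ 0.  0. -1.] 0.0028868108295109114
[(np.int32(930), [364, 187, 42, 32], [386.1, 202.6]), (np.int32(235), [355, 191, 11, 40], [359.19, 210.75]), (np.int32(201), [368, 220, 28, 10], [380.68, 224.63])]
```

View pics/side4.png

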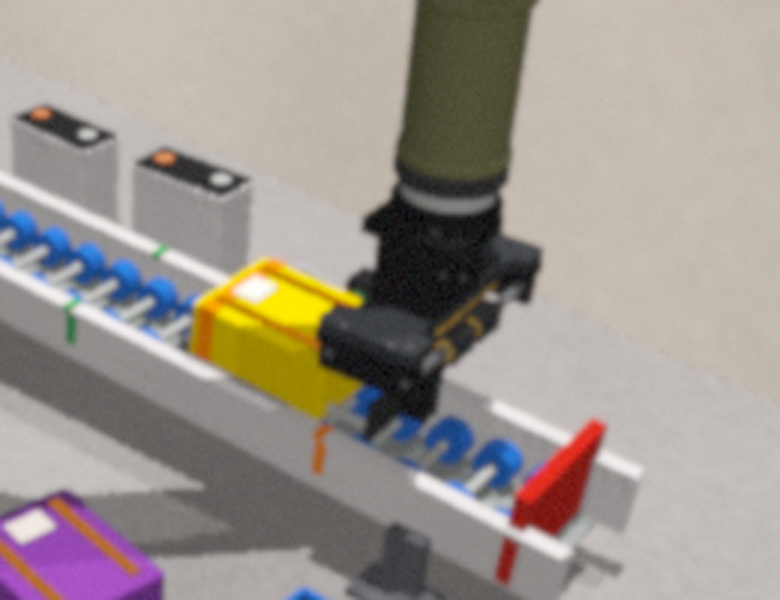

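View pics/top4.png

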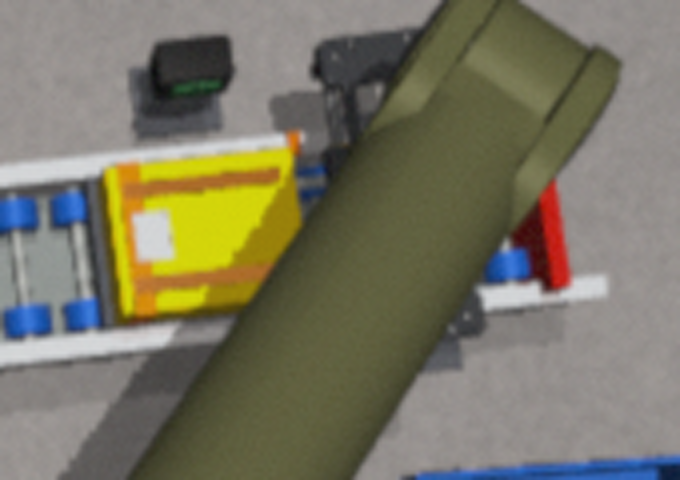

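The pallet is held. In the top crop, the block's front edge (298,150) is near the orange rail mark (293,140). In the side crop, the buffer plate touches the fingertip at (385,415). Next is a subpixel edge measurement, checked against the start picture where the front was at -0.22.

```bash
cat >> h.py <<'E'
def yel(d):
    p=d["pixels"].astype(float);return cv2.GaussianBlur((np.minimum(p[:,:,0],p[:,:,1])-p[:,:,2])/np.maximum(p.max(2),30),(0,0),.6)
def edges(d,fr0,rows_rel):
    """lane x of top-face rear/front edge seen along lines of constant lane y on block top"""
    Y=yel(d);res=[]
    for y in rows_rel:
        xs=np.arange(-.17,.05,.0005)+fr0
        uv=np.array([proj(d,W((x,y,.1-.0524*x+.061))) for x in xs],np.float32)
        g=cv2.remap(Y.astype(np.float32),uv[:,:1],uv[:,1:],cv2.INTER_LINEAR).ravel()
        on=np.where(g>.35)[0];res.append((y,xs[on[0]].round(4),xs[on[-1]].round(4)) if len(on) else (y,))
    return res
E
python3 - <<'E'
import pickle;from h import *
for n in("top","side"):
  for k,f in((0,-.22),(3,-.01),(4,.195)):
    if n+str(k)=="side3":pass
    print(n,k,edges(pickle.load(open(f"{n}{k}.pkl","rb")),f,(-.02,0,.01,.02,.03,.04)))
E
```

```text
top 0 [(-0.02, np.float64(-0.3375), np.float64(-0.216)), (0, np.float64(-0.3375), np.float64(-0.2155)), (0.01, np.float64(-0.3375), np.float64(-0.216)), (0.02, np.float64(-0.3365), np.float64(-0.216)), (0.03, np.float64(-0.3365), np.float64(-0.216)), (0.04, np.float64(-0.3375), np.float64(-0.2165))]
top 3 [(-0.02, np.float64(-0.1315), np.float64(-0.011)), (0, np.float64(-0.1315), np.float64(-0.0115)), (0.01, np.float64(-0.1315), np.float64(-0.0115)), (0.02, np.float64(-0.1315), np.float64(-0.011)), (0.03, np.float64(-0.1315), np.float64(-0.011)), (0.04, np.float64(-0.131), np.float64(-0.0115))]
top 4 [(-0.02, np.float64(0.066), np.float64(0.1815)), (0, np.float64(0.066), np.float64(0.1905)), (0.01, np.float64(0.066), np.float64(0.1895)), (0.02, np.float64(0.0655), np.float64(0.189)), (0.03, np.float64(0.066), np.float64(0.189)), (0.04, np.float64(0.069), np.float64(0.192))]
side 0 [(-0.02, np.float64(-0.331), np.float64(-0.17)), (0, np.float64(-0.297), np.float64(-0.1765)), (0.01, np.float64(-0.2995), np.float64(-0.1855)), (0.02, np.float64(-0.313), np.float64(-0.1945)), (0.03, np.float64(-0.3305), np.float64(-0.204)), (0.04, np.float64(-0.33), np.float64(-0.213))]
side 3 [(-0.02, np.float64(-0.138), np.float64(0.021)), (0, np.float64(-0.1365), np.float64(0.01)), (0.01, np.float64(-0.139), np.float64(-0.002)), (0.02, np.float64(-0.139), np.float64(-0.0095)), (0.03, np.float64(-0.139), np.float64(-0.0145)), (0.04, np.float64(-0.1385), np.float64(-0.0175))]
side 4 [(-0.02, np.float64(0.075), np.float64(0.1685)), (0, np.float64(0.0745), np.float64(0.1585)), (0.01, np.float64(0.0735), np.float64(0.1575)), (0.02, np.float64(0.0735), np.float64(0.1565)), (0.03, np.float64(0.075), np.float64(0.168)), (0.04, np.float64(0.0765), np.float64(0.1695))]
```

```bash
cat >> h.py <<'E'
def prof(d,img,xs,y,hgt,dx=True):
    # hgt = height above wheel tops, normal to the lane; x = foot position
    uv=np.array([proj(d,W((x+(.0523*hgt if dx else 0),y,.1-.0524*x+hgt))) for x in xs],np.float32)
    return cv2.remap(img.astype(np.float32),uv[:,:1],uv[:,1:],cv2.INTER_CUBIC).ravel()
def step(xs,g,rise=True):
    e=np.gradient(cv2.GaussianBlur(g[None],(0,0),3).ravel());i=np.argmax(e if rise else -e);return xs[i].round(4)
E
cat > meas.py <<'E'
from h import *
def meas(d,n,f):
    Y=yel(d);r={}
    xr=np.arange(-.03,.03,.0005)
    if n=="side":r["rear"]=[step(xr+f-.12,prof(d,Y,xr+f-.12,-.048,h)) for h in(.035,.04,.045,.05,.055)]
    else:
        r["rear"]=[step(xr+f-.12,prof(d,Y,xr+f-.12,y,.061)) for y in(-.03,0,.03,.043)]
        r["front"]=[step(xr+f,prof(d,Y,xr+f,y,.061),False) for y in(.02,.03,.04)]
    xs=np.arange(.17,.23,.0005);p=d["pixels"].astype(float);O=(p[:,:,0]-p[:,:,2])/255
    r["orange"]=[xs[np.argmax(prof(d,O,xs,y,.014))].round(4) for y in(.053,.056,-.053,-.056)]
    return {k:np.array(v) for k,v in r.items()}
E
python3 - <<'E'
import pickle;from meas import *
for n in("top","side"):
  for k,f in((0,-.22),(3,-.013),(4,.19)):print(n,k,meas(pickle.load(open(f"{n}{k}.pkl","rb")),n,f))
E
```

```text
top 0 {'rear': array([-0.3405, -0.3405, -0.341 , -0.3395]), 'front': array([-0.2195, -0.218 , -0.2205]), 'orange': array([0.199 , 0.199 , 0.1985, 0.199 ])}
top 3 {'rear': array([-0.1345, -0.1345, -0.135 , -0.133 ]), 'front': array([-0.015, -0.015, -0.015]), 'orange': array([0.2035, 0.204 , 0.198 , 0.199 ])}
top 4 {'rear': array([0.0625, 0.063 , 0.0625, 0.067 ]), 'front': array([0.186, 0.187, 0.188]), 'orange': array([0.1975, 0.1985, 0.223 , 0.2175])}
side 0 {'rear': array([-0.3385, -0.337 , -0.336 , -0.3405, -0.34  ]), 'orange': array([0.2015, 0.2015, 0.201 , 0.201 ])}
side 3 {'rear': array([-0.142 , -0.1415, -0.1415, -0.142 , -0.142 ]), 'orange': array([0.2015, 0.201 , 0.201 , 0.201 ])}
side 4 {'rear': array([0.071 , 0.072 , 0.072 , 0.07  , 0.0705]), 'orange': array([0.222 , 0.2075, 0.2025, 0.201 ])}
```

Estimates of the front edge are 0.186 to 0.191, so I creep 10 mm downhill and measure again.

Call:
{"method": "send_rows", "body": {"steps": [{"tx": -0.02,"ty": 0,"tz": 0,"turn": 0,"grip": 0},{"tx": -0.04,"ty": 0,"tz": 0,"turn": 0,"grip": 0},{"tx": -0.04,"ty": 0,"tz": 0,"turn": 0,"grip": 0},{"tx": -0.04,"ty": 0,"tz": 0,"turn": 0,"grip": 0},{"tx": -0.03,"ty": 0,"tz": 0,"turn": 0,"grip": 0},{"tx": 0,"ty": 0,"tz": 0,"turn": 0,"grip": 0},{"tx": 0,"ty": 0,"tz": 0,"turn": 0,"grip": 0},{"tx": 0,"ty": 0,"tz": 0,"turn": 0,"grip": 0}]}}

```text
time: 7.88
position: [0.5784, -0.2402, 0.1189]
tool_rot: [-2.057, -2.374, -0.0]
ft_force: [-0.3, -1.0, -0.3]
grip_width: 0.003
grip_force: 0.3
```

```bash
python3 - <<'E'
from meas import *;from bench import ctrl
import pickle
for n in("side","top"):
    s=ctrl.get_state();show(s);d=ctrl.get_image(n);pickle.dump(d,open(n+"5.pkl","wb"));print(n,meas(d,n,.2))
    if n=="side":
        q=d["pixels"][240:320,355:455].copy();q=cv2.resize(q[:,:,::-1],None,fx=7,fy=7,interpolation=cv2.INTER_CUBIC)
        for fr,c in((.19,(0,0,0)),(.2,(255,0,255)),(.21,(0,255,0))):
            z=lambda h:W((fr+.0523*h,-.048,.1-.0524*fr+h))
            a,b=[tuple(int(v) for v in (proj(d,z(h))-(355,240)+.5)*7-.5) for h in(.006,.061)];cv2.line(q,a,b,c,1)
        cv2.imwrite("pics/side5.png",q)
E
```

```text
7.875 lane [0.2524 0.0023 0.1189] yaw y 8.18 f [-0.3 -1.  -0.3] z [-0.  0. -1.] 0.0031024150883921017
side {'rear': array([0.0795, 0.08  , 0.08  , 0.0805, 0.0815]), 'orange': array([0.221 , 0.178 , 0.2   , 0.2005])}
7.925 lane [0.2523 0.0024 0.119 ] yaw y 8.19 f [-0.1  0.2 -0.4] z [-0.  0. -1.] 0.002014517435745279
top {'rear': array([0.0725, 0.0725, 0.0725, 0.0775]), 'front': array([0.196 , 0.1965, 0.1965]), 'orange': array([0.1975, 0.1985, 0.2225, 0.224 ])}
```

View pics/side5.png

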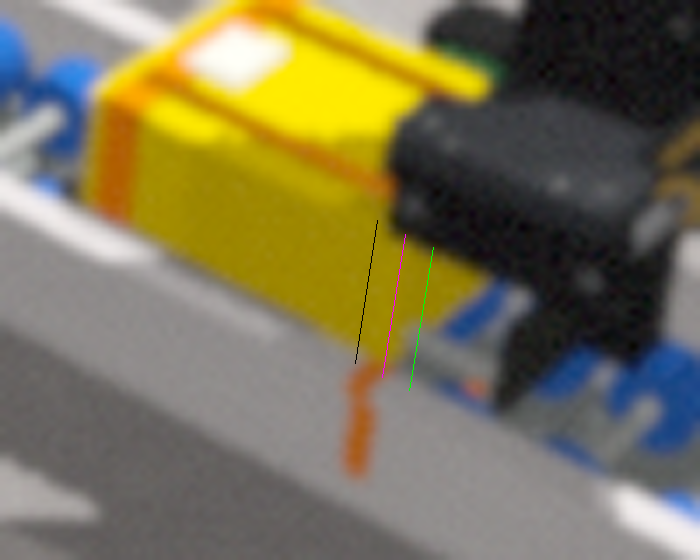

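The overlay puts the block's lower front edge on the predicted 0.200 line (magenta, 383,376): it runs along (405,360)–(490,270). The fingertip touches only the buffer plate, and the gripper body is clear above the block. Averaged over both cameras the edge is at about 0.199. I'll hold it there.

Call:
{"method": "send_rows", "body": {"steps": [{"tx": 0,"ty": 0,"tz": 0,"turn": 0,"grip": 0},{"tx": 0,"ty": 0,"tz": 0,"turn": 0,"grip": 0},{"tx": 0,"ty": 0,"tz": 0,"turn": 0,"grip": 0},{"tx": 0,"ty": 0,"tz": 0,"turn": 0,"grip": 0},{"tx": 0,"ty": 0,"tz": 0,"turn": 0,"grip": 0},{"tx": 0,"ty": 0,"tz": 0,"turn": 0,"grip": 0},{"tx": 0,"ty": 0,"tz": 0,"turn": 0,"grip": 0},{"tx": 0,"ty": 0,"tz": 0,"turn": 0,"grip": 0},{"tx": 0,"ty": 0,"tz": 0,"turn": 0,"grip": 0},{"tx": 0,"ty": 0,"tz": 0,"turn": 0,"grip": 0},{"tx": 0,"ty": 0,"tz": 0,"turn": 0,"grip": 0},{"tx": 0,"ty": 0,"tz": 0,"turn": 0,"grip": 0}]}}

```text
time: 9.48
position: [0.5785, -0.2403, 0.119]
tool_rot: [2.057, 2.374, 0.0]
ft_force: [0.3, 0.2, -0.6]
grip_width: 0.007
grip_force: 0.3
```

Call:
{"method": "send_rows", "body": {"steps": [{"tx": 0,"ty": 0,"tz": 0,"turn": 0,"grip": 0},{"tx": 0,"ty": 0,"tz": 0,"turn": 0,"grip": 0},{"tx": 0,"ty": 0,"tz": 0,"turn": 0,"grip": 0},{"tx": 0,"ty": 0,"tz": 0,"turn": 0,"grip": 0},{"tx": 0,"ty": 0,"tz": 0,"turn": 0,"grip": 0},{"tx": 0,"ty": 0,"tz": 0,"turn": 0,"grip": 0},{"tx": 0,"ty": 0,"tz": 0,"turn": 0,"grip": 0},{"tx": 0,"ty": 0,"tz": 0,"turn": 0,"grip": 0},{"tx": 0,"ty": 0,"tz": 0,"turn": 0,"grip": 0},{"tx": 0,"ty": 0,"tz": 0,"turn": 0,"grip": 0},{"tx": 0,"ty": 0,"tz": 0,"turn": 0,"grip": 0},{"tx": 0,"ty": 0,"tz": 0,"turn": 0,"grip": 0}]}}

```text
time: 10.98
position: [0.5784, -0.2403, 0.1189]
tool_rot: [-2.057, -2.374, -0.0]
ft_force: [-1.2, -0.4, -0.8]
grip_width: 0.006
grip_force: 0.3
```

Call:
{"method": "send_rows", "body": {"steps": [{"tx": 0,"ty": 0,"tz": 0,"turn": 0,"grip": 0},{"tx": 0,"ty": 0,"tz": 0,"turn": 0,"grip": 0},{"tx": 0,"ty": 0,"tz": 0,"turn": 0,"grip": 0},{"tx": 0,"ty": 0,"tz": 0,"turn": 0,"grip": 0},{"tx": 0,"ty": 0,"tz": 0,"turn": 0,"grip": 0},{"tx": 0,"ty": 0,"tz": 0,"turn": 0,"grip": 0},{"tx": 0,"ty": 0,"tz": 0,"turn": 0,"grip": 0},{"tx": 0,"ty": 0,"tz": 0,"turn": 0,"grip": 0}]}}

```text
time: 11.98
position: [0.5784, -0.2403, 0.1189]
tool_rot: [-2.057, -2.374, -0.0]
ft_force: [-0.2, -1.3, 0.1]
grip_width: 0.007
grip_force: 0.3
```

```bash
python3 - <<'E'
from meas import *;from bench import ctrl
d=ctrl.get_image("side");print(meas(d,"side",.2)["rear"]);show(ctrl.get_state());print(ctrl.close_job())
E
```

```text
[0.0795 0.08   0.0805 0.0815 0.082 ]
12.025 lane [0.2525 0.0024 0.119 ] yaw y 8.18 f [-0.9 -0.6  0.1] z [ 0.  0. -1.] 0.002901270611368716
the job is handed in; nothing more can be done
None
```

The job is handed in at 12 s: I pressed the knob fully down and caught the pallet on its buffer after the green line, and the block's front edge is held about 1 mm from the orange line by camera estimate (single readings 0.195–0.202 m); buffer compression during the catch was only simulated (under 10 mm), not measured.

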